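# Gauge the stamp blocks and seat the 12 mm one in the sprung holder

## Robot

A 6-joint arm with a two-finger parallel gripper is mounted at the origin on the work surface. World frame = base frame: x ahead of the robot, y to its left, z up, the work surface at z = 0. Lengths are in m, angles in degrees, forces in N, time in s.
With the tool pointing down it reaches from about 0.35 to 0.875 m from the base axis. Payload 4.2 kg.
Tool frame: the origin (TCP) lies on the centre line of the jaws, within the pads' length; the fingertips stand 22 mm ahead of it and the grasp point (between the pads) lies 3 mm ahead of it (r.tcp_to_tips is the distance from the TCP to the fingertips, in m); z points along the fingers, y is the line along which they close (so a half turn about z gives the same grasp; the last joint's range is limited). The gripper opens to 87 mm and grips with 3 to 60 N. Pads are 19 mm wide; open, the fingers measure 117 mm over their backs; the gripper's body (75 mm by 190 mm) begins 51 mm behind the grasp point.
Start: joints at [-62.017, 22.042, 0.453, 0, -68.411, -14.817], TCP at [0.142, -0.609, 0.245] pointing down, gripper open.
Joint ranges: [-179.83, 179.83], [-69.29, 118.12], [-61.27, 80.66], [-181.25, 117.63], [-171.15, -9.14], [-177.46, 177.46]. Speed limits (degrees/s): [159.86, 159.86, 180, 180, 180, 180].

## Interface

Orientations are given as a 3x3 rotation matrix whose columns are the frame's x, y, z axes.
In Python, from station import r gives the robot as it stands.
- The arm moves only by the tool apply_moves, never from a script. Its argument "plan" is a list of rows, each an object with "grip": the opening, from 0 (shut) to 1 (fully open); "offset": the shift along the tool's x, y, z in cm, a list of three; "spin": the turn about the tool's z in rad. A call has 1 to 5 rows; each row is the pose to reach, as a shift and turn from the pose commanded when the call began, along the tool's axes at that moment; what a row does not reach only later rows make up. A row lasts 1/10 s, in which the tool goes at most 50 mm and 8.59 degrees, less where a joint would pass 70% of its speed; a pose out of reach is approached as far as the arm can. A call with a gripper value outside its range is refused whole. The fingers move at their own pace and stop on an object; the grip force is fixed at half the most. Time passes only in rows, so rows that repeat a pose let the fingers close. It gives the time, the measured TCP pose, the force, the opening and the grip force at its end, in the units of the state.
- r.sense(): the state, without advancing time (a new reading comes with each control period).
- r.capture(name): name is "side" or "top"; returns a dict with "img" (400x640x3 uint8, blue, green, red), "depth" (400x640 float32, m along the optical axis (not along the pixel's ray), 0 where there is no reading), "mtx" (3x3 intrinsics, pixels), "R" (3x3) and "t" (3): a world point X has camera coordinates R X + t. Camera axes: x right, y down, z forward; pixel columns grow to the right and rows downward; lengths in m; the calibration is good to about 2 mm. A picture is of the moment at which its call begins.
- r.finish_job(): hands the job in; it is judged then, once.
The state is a dict: "time_s": time; "joints": joint angles; "joint_velocities": joint speeds; "effort": joint torques, N m; "tcp_pos": TCP position; "ee_rot": TCP orientation; "wrist_force": force on the tool from outside, world axes, zero at the start; "moment": the same for the moment, N m; "gripper_width": opening from 0.0 (shut) to 1.0 (fully open); "gripper_force": force on a finger pad.
Only numpy, scipy, OpenCV 4.12 (cv2) and the standard library are available. Lean on these libraries where they do the work, as an engineer would, in place of code of your own. Each camera call takes 0.05 s, during which the arm holds its last target. There are 200 camera calls.

## Task

Three look-alike wooden stamp blocks stand in the rack: one is 8 mm thick, one 12 mm and one 16 mm. Find the 12 mm one by pinching them between the fingers, then push it upright down between the blue holder's fence and its orange sprung jaw until it has pushed the brass bar below it fully down, go by feel and press gently (well under 25 N on the bar), and let go so that the jaw keeps it there. Never force the 16 mm block into the holder, and leave the other things on the desk where they are.

Things in the scene. Friction and masses are not known exactly. Their poses are not given: they have to be found in the camera images.
- holder: Blue edge holder fixed to the desk: base 100 x 100 x 8 mm, origin at the centre of its underside, z up. Its slot runs along its x (70 mm, ends open) between the blue fixed fence (-y side, face at y = -6 mm) and the orange sprung jaw (+y side, empty face at y = +2.5 mm). Both faces are upright to 40 mm above the desk, then lean outward as a lead-in. A block in it stands upright, thickness along y.
- slot (a point): Centre of the holder's mouth, 53 mm above the desk, on the holder's z axis, axes as the holder's; the middle plane of a 12 mm block lying against the fence passes through it. At this height (top of the lead-in) the fence is at y = -10.5 mm, the empty jaw at y = +8 mm; nothing of the holder is higher.
- jaw (a joint): How far the orange jaw is pushed open along the holder's +y, m: 0 empty (gap 8.5 mm, so the 8 mm block is loose), 0.0035 with the 12 mm block in, 0.0075 with the 16 mm block. Its spring pushes 4 N empty, 6 N on the 12 mm block; wedging and sliding a 12 mm block down takes some 3 to 12 N, and that friction holds it afterwards.
- seat (a joint): How far the brass bar (44 x 7 mm) at the bottom of the slot is pressed down, m: 0 free, 0.006 fully down on a hard stop. Its spring takes 1 N at rest, 2.5 N fully down. The bar's height is adjustable and not known beforehand: fully down, its top is 10 to 30 mm above the desk. More than 25 N on it harms it.
- rack: Wooden rack fixed to the desk, base 80 (x) x 210 (y) x 6 mm, origin at the centre of its underside, z up. Three stalls, 65 mm apart along y, each between low walls 18 mm apart and 28 mm high over the desk. In each stands one block on edge: 60 mm wide along the rack's x, 88 mm tall, 8, 12 or 16 mm thick along the rack's y, 30 to 60 g; which is where is not known.
- place_left (a point): Centre (half-way up, 50 mm above the desk) of the block in the rack's stall at +y. The block's thickness is along the rack's y axis; its top is 44 mm above this point.
- place_mid (a point): The same for the middle stall.
- place_right (a point): The same for the stall at -y.
- ink: Bystander: amber ink jar with black cap, 48 mm wide, 65 mm tall; origin at the centre of its underside.
- tape: Bystander: roll of yellow tape lying flat, 68 mm wide, 20 mm tall; origin at the centre of its underside.
- jar: Bystander: clear lidded jar, 68 mm wide, 75 mm tall; origin at the centre of its underside.
- tin: Bystander: round red tin, 72 mm wide, 45 mm tall; origin at the centre of its underside.
- eraser: Bystander: white eraser 50 x 22 x 13 mm; origin at the centre of its underside.
- mug: Bystander: blue mug, 76 mm wide, 85 mm tall; origin at the centre of its underside.

How it is judged:
By the outcome, as a careful person would: the job done as asked, in the order asked, and still so for the second after the job is handed in, with the robot touching nothing.
It also fails if it takes over 64 s, if anything falls off the work surface, if the arm or the gripper's body presses on something with over 40 N, if the wrist force passes 120 N, or if a joint passes its speed limit or range.

## Working session

There is one attempt and no reset: what is moved stays moved. The work goes in short steps, Python scripts to look and compute and a tool call to move; the robot and the scene stay as the last step left them, time stands still between calls to the robot, and variables do not carry over. Pictures are saved under pics/ and viewed, at most 10 in all, crops included, and the job is handed in when it is done.

Besides the shell and the picture viewer there is one more tool, called as name(argument=value, ...), one argument or row to a line, values as JSON. apply_moves: Moves the arm, as the interface text tells. Its arguments: {"type":"object","properties":{"plan":{"type":"array"}},"required":["plan"]}

```bash
mkdir -p pics; ls
python3 - <<'E'
from station import r
import cv2,numpy as np
for n in("top","side"):
    c=r.capture(n); cv2.imwrite(f"pics/{n}0.png",c["img"]); np.savez(f"{n}0.npz",**c)
    print(n,c["mtx"].round(1).tolist(),c["R"].round(3).tolist(),c["t"].round(3).tolist())
s=r.sense(); print({k:np.round(v,3).tolist() for k,v in s.items()}, r.tcp_to_tips)
E
```

```text
pics
top [[482.7, 0.0, 317.6], [0.0, 482.7, 200.5], [0.0, 0.0, 1.0]] [[-0.029, -1.0, -0.004], [-0.998, 0.029, -0.051], [0.051, 0.003, -0.999]] [0.038, 0.524, 1.28]
side [[407.4, 0.0, 318.5], [0.0, 407.4, 196.8], [0.0, 0.0, 1.0]] [[-0.997, -0.078, 0.009], [-0.064, 0.735, -0.675], [0.046, -0.673, -0.738]] [0.542, 0.055, 1.12]
{'time_s': 0.1, 'joints': [-62.017, 22.086, 0.39, -0.025, -68.412, -14.817], 'joint_velocities': [-0.039, -0.13, 0.164, -0.038, 0.117, 0.07], 'effort': [-0.001, -39.169, 18.793, 4.232, 0.013, -0.0], 'tcp_pos': [0.142, -0.608, 0.244], 'ee_rot': [[-0.974, -0.228, -0.001], [-0.228, 0.974, 0.002], [0.0, 0.002, -1.0]], 'wrist_force': [0.615, 0.851, -0.459], 'moment': [0.05, 0.003, 0.049], 'gripper_force': 0.0, 'gripper_width': 1.002} 0.022
```

View pics/top0.png

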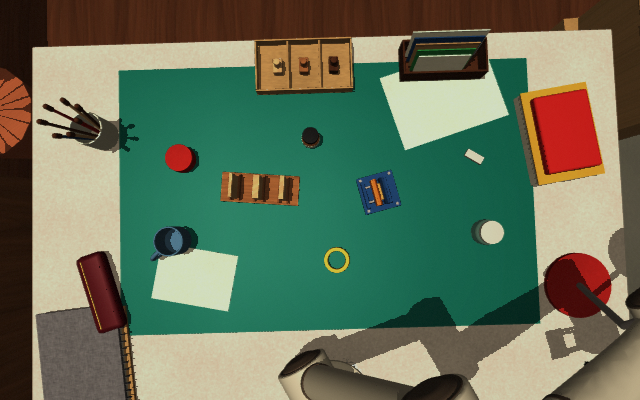

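View pics/side0.png

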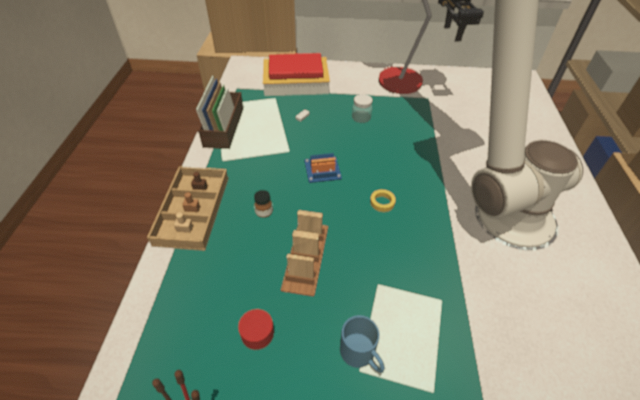

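The top view shows the rack at about (260,189), its blocks at (235,185), (259,187) and (285,188), and the holder at (379,192). The side view shows the same rack at (305,255) and the holder at (323,168).

```bash
cat > h.py <<'E'
import numpy as np,cv2
def world(c):
    v,u=np.mgrid[:400,:640]; d=c["depth"]; K=c["mtx"]
    p=np.stack([(u-K[0,2])/K[0,0]*d,(v-K[1,2])/K[1,1]*d,d],-1)
    return (p-c["t"])@c["R"]
E
python3 - <<'E'
from h import *
out=[]
for n in("top","side"):
    c=np.load(f"{n}0.npz"); W=world(c); img=c["img"]; hsv=cv2.cvtColor(img,cv2.COLOR_BGR2HSV)
    x,y,z=W[...,0],W[...,1],W[...,2]; ok=c["depth"]>0
    rx=(x>.42)&(x<.65)&ok
    rk=rx&(y>.02)&(y<.26)
    ho=rx&(y<-.04)&(y>-.2)
    blue=ho&(hsv[...,0]>100)&(hsv[...,0]<125)&(hsv[...,1]>120)&(z<.02)
    orange=ho&(hsv[...,0]<25)&(hsv[...,1]>130)&(z>.03)
    tops=rk&(z>.085)
    base=rk&(z>.002)&(z<.04)&(hsv[...,0]<25)
    print(n)
    def rect(m,name):
        P=np.c_[x[m],y[m]].astype(np.float32)
        if len(P)<4: print(name,len(P));return
        (cx,cy),(w,h),a=cv2.minAreaRect(P*1000); print(name,len(P),round(cx,1),round(cy,1),round(w,1),round(h,1),round(a,1),'z',np.percentile(z[m],[5,50,95]).round(4))
    rect(blue,"blue");rect(orange,"orange");rect(base,"rack")
    k,lab=cv2.connectedComponents(tops.astype(np.uint8))
    for i in range(1,k): rect(lab==i,f"top{i}")
c=np.load("top0.npz")["img"]
a=cv2.resize(c[160:225,215:305],None,fx=6,fy=6,interpolation=cv2.INTER_CUBIC)
b=cv2.resize(c[160:225,350:410],None,fx=4.3,fy=6,interpolation=cv2.INTER_CUBIC)
cv2.imwrite("pics/crop.png",np.hstack([a,b]))
E
```

```text
top
blue 733 543.8 -141.0 98.4 99.6 13.8 z [0.0032 0.0076 0.0122]
orange 183 542.4 -135.5 69.0 22.1 13.7 z [0.0318 0.0438 0.0538]
rack 1413 562.2 168.4 190.2 79.5 84.7 z [0.0027 0.0068 0.0301]
top1 90 567.9 243.1 9.3 59.1 84.7 z [0.0872 0.0928 0.0962]
top2 159 562.2 178.3 16.4 60.5 85.0 z [0.0881 0.0936 0.0972]
top3 119 558.8 113.5 12.2 59.0 84.5 z [0.0885 0.093  0.0973]
side
blue 190 541.2 -129.1 95.1 82.6 12.6 z [0.0039 0.0072 0.0187]
orange 155 540.3 -127.7 65.9 14.7 10.2 z [0.0314 0.0397 0.051 ]
rack 950 560.9 168.3 188.4 80.0 84.7 z [0.0036 0.022  0.0372]
top1 142 557.1 114.5 16.1 59.2 83.7 z [0.0862 0.0923 0.0945]
top2 188 561.2 179.1 18.1 60.1 83.5 z [0.0866 0.0924 0.095 ]
top3 125 566.8 244.5 9.5 60.0 85.9 z [0.0857 0.0927 0.0952]
```

View pics/crop.png

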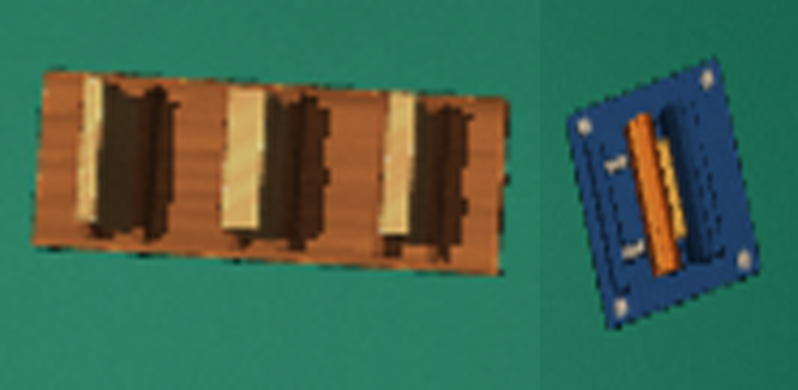

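From the depth image, the right stall's block (558,114 mm) looks about 12 mm thick, the middle about 16 and the left about 8. I'll pinch to confirm. The holder is at about (544,-141) with yaw 13.7°.

apply_moves(
  plan=[
    {"grip":0.4,"offset":[-3.4,3.6,0],"spin":0},
    {"grip":0.4,"offset":[-6.8,7.2,0],"spin":0},
    {"grip":0.4,"offset":[-10.2,10.8,0],"spin":0},
    {"grip":0.4,"offset":[-13.6,14.4,0],"spin":0},
    {"grip":0.4,"offset":[-17,18,0],"spin":0},
  ],
)

```text
time_s: 0.6
tcp_pos: [0.2673, -0.3927, 0.2442]
ee_rot: [[-0.974, -0.227, -0.0], [-0.227, 0.974, 0.0], [0.0, 0.001, -1.0]]
wrist_force: [0.8, 0.0, 0.5]
gripper_width: 0.63
gripper_force: 0.0
```

apply_moves(
  plan=[
    {"grip":0.4,"offset":[-3.4,3.6,0],"spin":0},
    {"grip":0.4,"offset":[-6.8,7.2,0],"spin":0},
    {"grip":0.4,"offset":[-10.2,10.8,0],"spin":0},
    {"grip":0.4,"offset":[-13.6,14.4,0],"spin":0},
    {"grip":0.4,"offset":[-17,18,0],"spin":0},
  ],
)

```text
time_s: 1.1
tcp_pos: [0.3918, -0.1786, 0.2446]
ee_rot: [[-0.974, -0.228, 0.0], [-0.228, 0.974, 0.0], [-0.0, 0.0, -1.0]]
wrist_force: [0.3, -1.4, 0.6]
gripper_width: 0.402
gripper_force: 0.0
```

apply_moves(
  plan=[
    {"grip":0.4,"offset":[-3.4,3.6,0],"spin":0},
    {"grip":0.4,"offset":[-6.8,7.2,0],"spin":0},
    {"grip":0.4,"offset":[-10.2,10.8,0],"spin":0},
    {"grip":0.4,"offset":[-13.6,14.4,0],"spin":0},
    {"grip":0.4,"offset":[-17,18,0],"spin":0},
  ],
)

```text
time_s: 1.6
tcp_pos: [0.5163, 0.0354, 0.2444]
ee_rot: [[-0.974, -0.228, -0.0], [-0.228, 0.974, -0.0], [0.0, 0.0, -1.0]]
wrist_force: [0.9, -1.3, 0.7]
gripper_width: 0.4
gripper_force: 0.0
```

```bash
cat >> h.py <<'E'
def to(r,X,yaw):
    "offset (cm, tool axes) and spin (rad) to reach TCP X with tool y at world angle yaw (deg)"
    s=r.sense(); R=np.array(s["ee_rot"]); p=np.array(s["tcp_pos"])
    y=np.degrees(np.arctan2(R[1,1],R[0,1]))
    print("t",round(s["time_s"],2),"tcp",p.round(4),"yaw",round(y,2),"j",np.round(s["joints"],0),"F",np.round(s["wrist_force"],2),"w mm",round(s["gripper_width"]*87,2),"gf",s["gripper_force"])
    print("off",(R.T@(np.array(X)-p)*100).round(2),"spin",round(np.radians(y-yaw),3))
E
python3 -c "
from h import *;from station import r
to(r,[.558,.114,.15],85.2)"
```

```text
t 1.6 tcp [0.5163 0.0354 0.2444] yaw 103.2 j [ 22.  12. -14.  -0. -64. -99.] F [ 0.92 -1.27  0.67] w mm 34.83 gf 0.0
off [-5.85  6.7   9.44] spin 0.314
```

apply_moves(
  plan=[
    {"grip":0.4,"offset":[-2.9,3.35,3],"spin":0.12},
    {"grip":0.4,"offset":[-5.85,6.7,6],"spin":0.24},
    {"grip":0.4,"offset":[-5.85,6.7,9.4],"spin":0.314},
    {"grip":0.4,"offset":[-5.85,6.7,9.4],"spin":0.314},
    {"grip":0.4,"offset":[-5.85,6.7,9.4],"spin":0.314},
  ],
)

```text
time_s: 2.1
tcp_pos: [0.5574, 0.1115, 0.1504]
ee_rot: [[-0.997, 0.082, -0.002], [0.082, 0.997, -0.002], [0.002, -0.002, -1.0]]
wrist_force: [-0.2, -0.6, 0.5]
gripper_width: 0.397
gripper_force: 0.0
```

```bash
python3 -c "
from h import *;from station import r
to(r,[.558,.114,.082],85.2)"
```

```text
t 2.1 tcp [0.5574 0.1115 0.1504] yaw 85.3 j [  28.   22.  -15.    0.  -54. -122.] F [-0.24 -0.62  0.48] w mm 34.55 gf 0.0
off [-0.05  0.26  6.84] spin 0.002
```

apply_moves(
  plan=[
    {"grip":0.4,"offset":[-0.05,0.25,2.5],"spin":0},
    {"grip":0.4,"offset":[-0.05,0.25,5],"spin":0},
    {"grip":0.4,"offset":[-0.05,0.25,6.8],"spin":0},
    {"grip":0.4,"offset":[-0.05,0.25,6.8],"spin":0},
    {"grip":0.05,"offset":[-0.05,0.25,6.8],"spin":0},
  ],
)

```text
time_s: 2.6
tcp_pos: [0.5596, 0.1141, 0.0849]
ee_rot: [[-0.996, 0.084, 0.003], [0.084, 0.996, 0.001], [-0.003, 0.001, -1.0]]
wrist_force: [0.7, 0.6, 0.2]
gripper_width: 0.367
gripper_force: 0.0
```

apply_moves(
  plan=[
    {"grip":0,"offset":[0,0,0],"spin":0},
    {"grip":0,"offset":[0,0,0],"spin":0},
    {"grip":0,"offset":[0,0,0],"spin":0},
    {"grip":0,"offset":[0,0,0],"spin":0},
    {"grip":0,"offset":[0,0,0],"spin":0},
  ],
)

```text
time_s: 3.1
tcp_pos: [0.5589, 0.1147, 0.0836]
ee_rot: [[-0.997, 0.083, 0.001], [0.083, 0.997, 0.0], [-0.001, 0.0, -1.0]]
wrist_force: [-1.1, -0.4, 5.9]
gripper_width: 0.139
gripper_force: 30.0
```

```bash
python3 -c "
from h import *;from station import r
to(r,[.558,.114,.082],85.2)"
```

```text
t 3.1 tcp [0.5589 0.1147 0.0836] yaw 85.21 j [  28.   26.  -19.    0.  -45. -123.] F [-1.07 -0.38  5.89] w mm 12.11 gf 30.000910700764507
off [ 0.08 -0.07  0.16] spin 0.0
```

It measures 12.1 mm between the pads, so this is the 12 mm block. I'll lift it.

apply_moves(
  plan=[
    {"grip":0,"offset":[0,0,-1],"spin":0},
    {"grip":0,"offset":[0,0,-3],"spin":0},
    {"grip":0,"offset":[0,0,-6],"spin":0},
    {"grip":0,"offset":[0,0,-9],"spin":0},
    {"grip":0,"offset":[0,0,-11.5],"spin":0},
  ],
)

```text
time_s: 3.6
tcp_pos: [0.5585, 0.1145, 0.1995]
ee_rot: [[-0.996, 0.084, 0.001], [0.084, 0.996, 0.0], [-0.001, 0.001, -1.0]]
wrist_force: [1.4, -0.4, -0.7]
gripper_width: 0.134
gripper_force: 30.0
```

```bash
python3 -c "
from h import *;from station import r
a=np.radians(13.7); X=np.array([.5435,-.1405])+np.array([-np.sin(a),np.cos(a)])*-.0012
print(X); to(r,[X[0],X[1],.20],103.7)"
```

```text
[ 0.54378421 -0.14166586]
t 3.6 tcp [0.5585 0.1145 0.1995] yaw 85.19 j [  28.   19.  -11.    0.  -60. -123.] F [ 1.42 -0.39 -0.69] w mm 11.64 gf 29.99997988343239
off [ -0.68 -25.65  -0.06] spin -0.323
```

apply_moves(
  plan=[
    {"grip":0,"offset":[-0.2,-4.5,0],"spin":-0.06},
    {"grip":0,"offset":[-0.3,-9,0],"spin":-0.12},
    {"grip":0,"offset":[-0.4,-13.5,0],"spin":-0.18},
    {"grip":0,"offset":[-0.5,-18,0],"spin":-0.24},
    {"grip":0,"offset":[-0.6,-22,0],"spin":-0.323},
  ],
)

```text
time_s: 4.1
tcp_pos: [0.5452, -0.1071, 0.1979]
ee_rot: [[-0.971, -0.239, 0.0], [-0.239, 0.971, 0.0], [-0.0, 0.0, -1.0]]
wrist_force: [0.9, 0.4, -0.3]
gripper_width: 0.136
gripper_force: 30.0
```

```bash
python3 -c "
from h import *;from station import r
to(r,[.5438,-.1417,.145],103.7)"
```

```text
t 4.1 tcp [ 0.5452 -0.1071  0.1979] yaw 103.85 j [  6.  18. -13.  -0. -59. -82.] F [ 0.85  0.4  -0.3 ] w mm 11.85 gf 30.002696521114558
off [ 0.97 -3.32  5.29] spin 0.003
```

apply_moves(
  plan=[
    {"grip":0,"offset":[0.97,-3.3,0],"spin":0},
    {"grip":0,"offset":[0.97,-3.3,2],"spin":0},
    {"grip":0,"offset":[0.97,-3.3,4],"spin":0},
    {"grip":0,"offset":[0.97,-3.3,5.2],"spin":0},
    {"grip":0,"offset":[0.97,-3.3,5.2],"spin":0},
  ],
)

```text
time_s: 4.6
tcp_pos: [0.543, -0.1395, 0.1438]
ee_rot: [[-0.972, -0.236, -0.004], [-0.236, 0.972, 0.0], [0.004, 0.001, -1.0]]
wrist_force: [0.6, -0.5, -0.5]
gripper_width: 0.132
gripper_force: 30.0
```

Run:
```python
from h import *;from station import r
c=r.capture("side"); np.savez("side1.npz",**c)
to(r,[.5438,-.1417,.145],103.7)
cv2.imwrite("pics/side1.png",cv2.resize(c["img"][90:200,260:390],None,fx=5,fy=5,interpolation=cv2.INTER_CUBIC))
```

```text
t 4.65 tcp [ 0.544  -0.1395  0.1451] yaw 103.71 j [  2.  21. -16.   0. -52. -78.] F [ 0.67 -0.13  0.07] w mm 11.46 gf 29.999991122167557
off [ 0.07 -0.21  0.01] spin 0.0
```

View pics/side1.png

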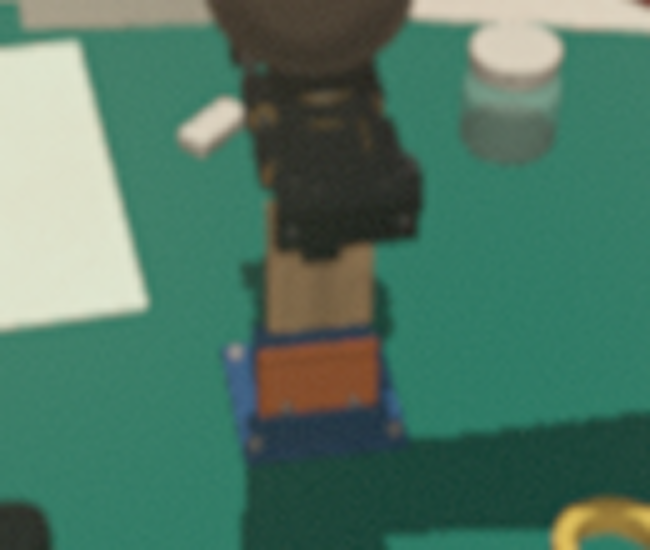

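The side crop shows the block above the slot, with its x-range (265–375 px) centred on the jaw (258–380 px). Next I'll check the slot's y from depth in the earlier pictures.

Run:
```python
from h import *
a=np.radians(13.7)
def loc(W): 
    d=W[...,:2]-[.5435,-.1405]
    return d@[np.cos(a),np.sin(a)], d@[-np.sin(a),np.cos(a)]
for n in("top0","side0","side1"):
    c=np.load(n+".npz");W=world(c);z=W[...,2];X,Y=loc(W);ok=(c["depth"]>0)&(abs(X)<.03)&(abs(Y)<.05)
    hsv=cv2.cvtColor(c["img"],cv2.COLOR_BGR2HSV);org=(hsv[...,0]<25)&(hsv[...,1]>130)
    for lo,hi in((.01,.03),(.03,.045),(.045,.058),(.065,.085)):
        for nm,m in(("warm",org),("other",~org)):
            q=ok&m&(z>lo)&(z<hi)
            if q.sum()>5: print(n,lo,hi,nm,q.sum(),(np.percentile(Y[q],[3,20,50,80,97])*1000).round(1))
c=np.load("top0.npz");W=world(c);z=W[...,2];X,Y=loc(W)
for x0 in(-.01,0,.01):
    v,u=np.where((abs(X-x0)<.0015)&(abs(Y)<.05)); o=np.argsort(-Y[v,u])
    print([(round(Y[v[i],u[i]]*1000),round(z[v[i],u[i]]*1000)) for i in o])
```

```text
top0 0.01 0.03 warm 30 [-7.  -5.3 15.  15.7 15.9]
top0 0.01 0.03 other 162 [-47.1  15.8  34.2  40.   45.5]
top0 0.03 0.045 warm 90 [-4.6 -1.6 11.5 14.4 15.9]
top0 0.03 0.045 other 94 [-24.3 -22.8 -19.4  -7.4   2.6]
top0 0.045 0.058 warm 71 [ 4.5  6.3  9.1 11.1 12.8]
top0 0.045 0.058 other 78 [-16.8 -15.1 -12.3  -9.8  -8.2]
side0 0.01 0.03 warm 79 [12.5 14.3 15.8 17.  18.2]
side0 0.01 0.03 other 121 [17.1 36.2 40.  42.2 44.5]
side0 0.03 0.045 warm 102 [ 7.2 10.3 13.8 16.4 18.9]
side0 0.03 0.045 other 39 [-12.   -9.7  -8.   -6.3  -4.9]
side0 0.045 0.058 warm 40 [ 6.9  9.3 11.1 12.5 14.4]
side0 0.045 0.058 other 71 [-16.5 -13.3 -10.3  -5.9  10.2]
side1 0.01 0.03 warm 81 [12.5 14.3 15.6 17.1 18.5]
side1 0.01 0.03 other 120 [24.8 35.9 40.5 42.7 44.3]
side1 0.03 0.045 warm 100 [ 7.4  9.7 14.  17.1 19. ]
side1 0.03 0.045 other 40 [-11.7 -10.8  -8.5  -6.9  -5.4]
side1 0.045 0.058 warm 44 [ 7.4  9.9 11.4 12.6 15. ]
side1 0.045 0.058 other 42 [-14.1 -10.8  -8.5   5.9   9.3]
side1 0.065 0.085 other 104 [1.4 5.5 7.2 8.2 9.9]
[(50, 0), (49, 0), (47, 6), (45, 8), (42, 11), (42, 3), (41, 28), (38, 
[... 436 characters left out ...]
 3), (25, 7), (22, 9), (19, 5), (17, 7), (16, 9), (16, 24), (15, 36), (14, 40), (12, 40), (10, 47), (8, 45), (4, 45), (0, 30), (-3, 30), (-5, 35), (-8, 36), (-9, 44), (-10, 53), (-13, 56), (-17, 48), (-21, 36), (-23, 39), (-31, 7), (-33, 11), (-37, 5), (-39, 7), (-42, 9), (-45, 5), (-46, 6), (-47, 11)]
[(49, 3), (47, 7), (45, 6), (42, 8), (41, 7), (41, 26), (38, 28), (35, 27), (30, 7), (27, 4), (26, 12), (23, 10), (22, 7), (20, 11), (16, 29), (16, 20), (15, 39), (12, 41), (10, 48), (8, 48), (5, 46), (1, 35), (-3, 31), (-6, 28), (-7, 39), (-9, 46), (-11, 50), (-14, 49), (-16, 49), (-17, 50), (-22, 32), (-23, 42), (-31, 6), (-33, 9), (-36, 8), (-39, 10), (-40, 5), (-42, 8), (-45, 6), (-48, 7)]
```

apply_moves(
  plan=[
    {"grip":0,"offset":[0,-0.05,0.5],"spin":0},
    {"grip":0,"offset":[0,-0.05,1.1],"spin":0},
    {"grip":0,"offset":[0,-0.05,1.5],"spin":0},
    {"grip":0,"offset":[0,-0.05,1.8],"spin":0},
    {"grip":0,"offset":[0,-0.05,1.8],"spin":0},
  ],
)

```text
time_s: 5.15
tcp_pos: [0.5445, -0.1403, 0.1274]
ee_rot: [[-0.972, -0.237, -0.0], [-0.237, 0.972, -0.0], [0.0, -0.0, -1.0]]
wrist_force: [0.7, -0.4, -0.7]
gripper_width: 0.138
gripper_force: 30.0
```

apply_moves(
  plan=[
    {"grip":0,"offset":[0,0,0.1],"spin":0},
    {"grip":0,"offset":[0,0,0.2],"spin":0},
    {"grip":0,"offset":[0,0,0.3],"spin":0},
    {"grip":0,"offset":[0,0,0.4],"spin":0},
    {"grip":0,"offset":[0,0,0.4],"spin":0},
  ],
)

```text
time_s: 5.65
tcp_pos: [0.5452, -0.1407, 0.1244]
ee_rot: [[-0.972, -0.237, 0.002], [-0.237, 0.972, -0.001], [-0.002, -0.002, -1.0]]
wrist_force: [-0.1, -3.6, 4.9]
gripper_width: 0.14
gripper_force: 30.0
```

```bash
python3 -c "
from h import *;from station import r
to(r,[.5435,-.1405,.102],103.7)"
```

```text
t 5.65 tcp [ 0.5452 -0.1407  0.1244] yaw 103.71 j [  2.  23. -18.   0. -50. -78.] F [-0.07 -3.6   4.87] w mm 12.19 gf 30.000919253361644
off [0.17 0.06 2.24] spin 0.0
```

apply_moves(
  plan=[
    {"grip":0,"offset":[0.1,0,0.1],"spin":0},
    {"grip":0,"offset":[0.1,0,0.2],"spin":0},
    {"grip":0,"offset":[0.1,0,0.3],"spin":0},
    {"grip":0,"offset":[0.1,0,0.4],"spin":0},
    {"grip":0,"offset":[0.1,0,0.5],"spin":0},
  ],
)

```text
time_s: 6.15
tcp_pos: [0.5451, -0.1411, 0.1202]
ee_rot: [[-0.971, -0.237, 0.004], [-0.237, 0.971, -0.002], [-0.004, -0.003, -1.0]]
wrist_force: [0.5, -4.8, 6.8]
gripper_width: 0.132
gripper_force: 30.0
```

apply_moves(
  plan=[
    {"grip":0,"offset":[0,0,0.1],"spin":0},
    {"grip":0,"offset":[0,0,0.2],"spin":0},
    {"grip":0,"offset":[0,0,0.3],"spin":0},
    {"grip":0,"offset":[0,0,0.4],"spin":0},
    {"grip":0,"offset":[0,0,0.4],"spin":0},
  ],
)

```text
time_s: 6.65
tcp_pos: [0.5452, -0.1405, 0.1164]
ee_rot: [[-0.971, -0.237, 0.005], [-0.237, 0.971, -0.001], [-0.005, -0.002, -1.0]]
wrist_force: [1.7, -3.4, 5.4]
gripper_width: 0.139
gripper_force: 30.0
```

apply_moves(
  plan=[
    {"grip":0,"offset":[0,0,0.1],"spin":0},
    {"grip":0,"offset":[0,0,0.2],"spin":0},
    {"grip":0,"offset":[0,0,0.3],"spin":0},
    {"grip":0,"offset":[0,0,0.4],"spin":0},
    {"grip":0,"offset":[0,0,0.5],"spin":0},
  ],
)

```text
time_s: 7.15
tcp_pos: [0.5447, -0.1406, 0.1106]
ee_rot: [[-0.971, -0.237, 0.003], [-0.237, 0.971, -0.001], [-0.003, -0.001, -1.0]]
wrist_force: [0.8, -2.9, 5.2]
gripper_width: 0.134
gripper_force: 30.0
```

apply_moves(
  plan=[
    {"grip":0,"offset":[0,0,0.1],"spin":0},
    {"grip":0,"offset":[0,0,0.2],"spin":0},
    {"grip":0,"offset":[0,0,0.3],"spin":0},
    {"grip":0,"offset":[0,0,0.3],"spin":0},
    {"grip":0,"offset":[0,0,0.3],"spin":0},
  ],
)

```text
time_s: 7.65
tcp_pos: [0.5447, -0.1406, 0.1077]
ee_rot: [[-0.971, -0.237, 0.003], [-0.237, 0.971, -0.001], [-0.003, -0.001, -1.0]]
wrist_force: [0.7, -3.5, 6.0]
gripper_width: 0.132
gripper_force: 30.0
```

apply_moves(
  plan=[
    {"grip":0,"offset":[0,0,0.05],"spin":0},
    {"grip":0,"offset":[0,0,0.1],"spin":0},
    {"grip":0,"offset":[0,0,0.15],"spin":0},
    {"grip":0,"offset":[0,0,0.2],"spin":0},
    {"grip":0,"offset":[0,0,0.2],"spin":0},
  ],
)

```text
time_s: 8.15
tcp_pos: [0.5447, -0.1407, 0.1059]
ee_rot: [[-0.971, -0.237, 0.003], [-0.237, 0.971, -0.001], [-0.003, -0.002, -1.0]]
wrist_force: [0.8, -2.5, 8.1]
gripper_width: 0.132
gripper_force: 30.0
```

apply_moves(
  plan=[
    {"grip":0,"offset":[0,0,0.05],"spin":0},
    {"grip":0,"offset":[0,0,0.1],"spin":0},
    {"grip":0,"offset":[0,0,0.15],"spin":0},
    {"grip":0,"offset":[0,0,0.15],"spin":0},
    {"grip":0,"offset":[0,0,0.15],"spin":0},
  ],
)

```text
time_s: 8.65
tcp_pos: [0.5447, -0.1406, 0.1045]
ee_rot: [[-0.971, -0.237, 0.003], [-0.237, 0.971, -0.001], [-0.003, -0.002, -1.0]]
wrist_force: [1.4, -3.3, 7.7]
gripper_width: 0.137
gripper_force: 30.0
```

apply_moves(
  plan=[
    {"grip":0,"offset":[0,0,0.05],"spin":0},
    {"grip":0,"offset":[0,0,0.1],"spin":0},
    {"grip":0,"offset":[0,0,0.15],"spin":0},
    {"grip":0,"offset":[0,0,0.15],"spin":0},
    {"grip":0,"offset":[0,0,0.15],"spin":0},
  ],
)

```text
time_s: 9.15
tcp_pos: [0.5448, -0.1407, 0.1037]
ee_rot: [[-0.971, -0.237, 0.004], [-0.237, 0.971, -0.001], [-0.003, -0.002, -1.0]]
wrist_force: [-0.4, -2.8, 11.1]
gripper_width: 0.141
gripper_force: 30.0
```

apply_moves(
  plan=[
    {"grip":0,"offset":[0,0,0.05],"spin":0},
    {"grip":0,"offset":[0,0,0.1],"spin":0},
    {"grip":0,"offset":[0,0,0.1],"spin":0},
    {"grip":0,"offset":[0,0,0.1],"spin":0},
  ],
)

```text
time_s: 9.55
tcp_pos: [0.5449, -0.1407, 0.1036]
ee_rot: [[-0.971, -0.238, 0.004], [-0.238, 0.971, -0.001], [-0.004, -0.002, -1.0]]
wrist_force: [-1.7, -1.1, 15.0]
gripper_width: 0.139
gripper_force: 30.0
```

The force rose from 7.7 to 15 N with almost no travel, so the bar is on its hard stop with about 8–10 N on it. I'll let go.

apply_moves(
  plan=[
    {"grip":0.3,"offset":[0,0,0],"spin":0},
    {"grip":0.4,"offset":[0,0,0],"spin":0},
    {"grip":0.4,"offset":[0,0,0],"spin":0},
    {"grip":0.4,"offset":[0,0,0],"spin":0},
    {"grip":0.4,"offset":[0,0,0],"spin":0},
  ],
)

```text
time_s: 10.05
tcp_pos: [0.543, -0.1402, 0.0999]
ee_rot: [[-0.972, -0.236, -0.001], [-0.236, 0.972, 0.0], [0.001, 0.001, -1.0]]
wrist_force: [0.5, 0.7, -1.2]
gripper_width: 0.39
gripper_force: 0.0
```

apply_moves(
  plan=[
    {"grip":0.4,"offset":[0,0,-1],"spin":0},
    {"grip":0.4,"offset":[0,0,-3],"spin":0},
    {"grip":0.4,"offset":[0,0,-6],"spin":0},
    {"grip":0.4,"offset":[0,0,-10],"spin":0},
    {"grip":0.4,"offset":[0,0,-14],"spin":0},
  ],
)

```text
time_s: 10.55
tcp_pos: [0.543, -0.1404, 0.2425]
ee_rot: [[-0.972, -0.237, -0.0], [-0.237, 0.972, -0.0], [0.0, -0.0, -1.0]]
wrist_force: [1.5, 0.1, -0.2]
gripper_width: 0.401
gripper_force: 0.0
```

apply_moves(
  plan=[
    {"grip":0.4,"offset":[4,-3,0],"spin":0},
    {"grip":0.4,"offset":[8,-6,0],"spin":0},
    {"grip":0.4,"offset":[8,-9,0],"spin":0},
    {"grip":0.4,"offset":[8,-12,0],"spin":0},
    {"grip":0.4,"offset":[8,-15,0],"spin":0},
  ],
)

```text
time_s: 11.05
tcp_pos: [0.501, -0.3063, 0.2418]
ee_rot: [[-0.972, -0.236, 0.001], [-0.236, 0.972, -0.0], [-0.001, -0.001, -1.0]]
wrist_force: [0.0, 0.8, -0.8]
gripper_width: 0.398
gripper_force: 0.0
```

Run:
```python
from h import *;from station import r
a=np.radians(13.7)
P=[]
for n in("top","side"):
    c=r.capture(n);W=world(c);z=W[...,2];d=W[...,:2]-[.5435,-.1405]
    X=d@[np.cos(a),np.sin(a)];Y=d@[-np.sin(a),np.cos(a)]
    for lo,hi in((.06,.075),(.075,.09),(.09,.105),(.105,.125)):
        q=(c["depth"]>0)&(abs(X)<.045)&(abs(Y)<.04)&(z>lo)&(z<hi)
        if q.sum()>5: print(n,lo,q.sum(),"X",(np.percentile(X[q],[3,50,97])*1000).round(1),"Y",(np.percentile(Y[q],[3,50,97])*1000).round(1),"z",(np.percentile(z[q],[50,95])*1000).round(1))
    P.append(c["img"])
cv2.imwrite("pics/end.png",np.hstack([cv2.resize(P[0][120:260,200:400],(400,280)),cv2.resize(P[1][90:290,230:390],(400,500))[:280]]))
to(r,[.5435,-.1405,.1036],103.7)
```

```text
top 0.06 17 X [-25.8  -2.9  27.7] Y [4.7 5.1 5.4] z [66.4 73.3]
top 0.075 18 X [-23.8   5.1  23.7] Y [4.8 5.2 5.9] z [82.2 87.4]
top 0.09 21 X [-26.9   0.4  27.7] Y [4.6 5.2 5.7] z [ 96.4 103. ]
top 0.105 115 X [-27.3  -3.   28.6] Y [-5.7  0.6  5.6] z [113.6 117.5]
side 0.06 74 X [-27.3   2.1  28.9] Y [3.  5.2 8.2] z [67.9 74.4]
side 0.075 80 X [-28.9   1.1  28.2] Y [2.8 5.3 8.5] z [82.4 89.1]
side 0.09 87 X [-27.3  -0.6  28.5] Y [1.2 5.  8.4] z [ 97.9 104.3]
side 0.105 102 X [-28.7  -0.3  28.8] Y [-6.5  3.7  8.6] z [111.7 114.9]
t 11.15 tcp [ 0.5015 -0.3077  0.2408] yaw 103.5 j [-16.  19.  -5.   0. -66. -61.] F [-0.92 -0.31 -0.57] w mm 34.58 gf 0.0
off [-7.99 15.29 13.7 ] spin -0.004
```

View pics/end.png

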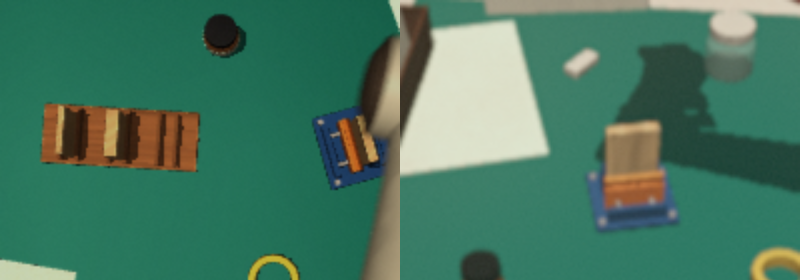

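The top view shows the other two blocks still in the rack. The side view shows the block upright in the holder, with its top at about 113 mm, so it sits on the bar where the stop was felt.

```bash
python3 -c "
from station import r
print(r.finish_job())"
```

```text
the job is handed in; nothing more can be done
None
```

The 12 mm block, from the rack's right stall (pinched at 12.1 mm; I didn't need to pinch the other two), is upright in the holder with the brass bar on its stop, pressed with an estimated 10 N; I let go, the jaw is holding it, and the job is handed in at about 11 s, with no verdict returned.

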